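# Set the pen-heating station four clicks hotter and start it

## Robot

A 7-joint arm with a two-finger parallel gripper is mounted at the origin on the work surface. World frame = base frame: x ahead of the robot, y to its left, z up, the work surface at z = 0. Lengths are in m, angles in rad, forces in N, time in s.
With the tool pointing down it reaches from about 0.425 to 0.875 m from the base axis. Payload 4.7 kg.
Tool frame: the origin (TCP) lies at the very end of the fingers, on their centre line; the grasp point (between the pads) lies 19 mm behind it (r.grip_point_offset is the distance from the TCP to the grasp point, in m); y points along the fingers, x is the direction in which the jaws open and shut, and the axes are right-handed (so a half turn about y gives the same grasp; the last joint's range is limited). The gripper opens to 87 mm and grips with 3 to 60 N. Pads are 19 mm wide; open, the fingers measure 117 mm over their backs; the gripper's body (75 mm by 190 mm) begins 51 mm behind the grasp point.
Start: joints at [1.347, 0.321, -0.07, 1.45, 0.023, 1.371, -0.057], TCP at [0.153, -0.632, 0.223] pointing down, gripper open.
Joint ranges: [-2.86, 2.86], [-0.3, 2.09], [-1.38, 1.24], [0.06, 2.45], [-1.56, 4.7], [0.09, 2.05], [-2.69, 2.69]. Speed limits (rad/s): [2.57, 2.57, 3.14, 3.14, 3.14, 3.14, 3.14].

## Interface

Orientations are given as a unit quaternion [x, y, z, w].
In Python, from rig import r gives the robot as it stands. The module is installed in compiled form; this text tells all that it offers.
- The arm moves only by the shell command python3 -m inch 'ROWS' [OPENING] [FORCE]. ROWS is a JSON object of lists of equal length, an entry for each row: "slide": the shift along the tool's x, y, z in mm, a list of three; "roll": the turn about the tool's y in degrees. A call has 1 to 20 rows; each row is the pose to reach, as a shift and turn from the pose commanded when the call began, along the tool's axes at that moment; what a row does not reach only later rows make up. A row lasts 1/12 s, in which the tool goes at most 41.7 mm and 7.16 degrees, less where a joint would pass 70% of its speed; a pose out of reach is approached as far as the arm can. A call with a gripper value outside its range is refused whole. OPENING is the closure, from 0 (fully open) to 1 (shut), set as the call begins (- or left out, the last holds). The fingers move at their own pace and stop on an object; FORCE is the grip in N (left out, the last holds). Time passes only in rows, so rows that repeat a pose let the fingers close. It gives the time, the measured TCP pose, the force and the opening at its end, in the units of the state.
- r.sense(): the state, without advancing time (a new reading comes with each control period).
- r.grab_frame(name): name is "scene" or "top" or "wrist"; returns the picture (400x640x3 uint8, blue, green, red); there is no depth.
- r.get_calibration(name): a dict with "fx", "fy", "cx", "cy" (pixels), "rvec" (rotation vector, rad) and "tvec" (3), from world to camera coordinates, as OpenCV has them; the wrist camera has in their place "mount" (4x4, takes a point from camera to tool coordinates, whose origin is the TCP and whose axes are the tool frame's). Camera axes: x right, y down, z forward; pixel columns grow to the right and rows downward; lengths in m; the calibration is good to about 2 mm. A picture is of the moment at which its call begins: read the wrist's pose just before it. get_calibration takes no time and is no camera call.
- r.job_done(): hands the job in, once; it reports no verdict.
The state is a dict: "time_s": time; "q": joint angles; "qd": joint speeds; "tau": joint torques, N m; "tool_pos": TCP position; "ee_rot": TCP orientation; "contact_force": force on the tool from outside, world axes, zero at the start; "moment": the same for the moment, N m; "gripper_width": finger opening in m.
Only numpy, scipy, OpenCV 4.12 (cv2) and the standard library are available. Lean on these libraries where they do the work, as an engineer would, in place of code of your own. Each camera call takes 0.05 s, during which the arm holds its last target. There are 200 camera calls.

## Task

On the grey pen-heating station, push the black fin of the orange dial round from behind with a fingertip, clockwise as seen from above, exactly four clicks on from where it stands and never past the fourth; then press the green start button down and let it come up again. Touch only: do not pinch the fin (keep off its leading face) or force the dial, do not press the button before the dial is set, and leave the pen, tape measure, glue bottle and spool where they are.

Things in the scene. Friction and masses are not known exactly. Their poses are not given: they have to be found in the camera images.
- dial (a joint): dial angle, rad: 0 at the start wherever the fin points, growing clockwise seen from above. Click stops at the multiples of 0.5236 (30 degrees, 12 a turn). At 33 mm from the axis the fin resists with up to about 4 to 6 N until midway between two stops, then the dial runs ahead by itself to the next stop and stays there. It turns from -2.2 to 4.3
- dial_hub (a point): on the dial's upright axis, level with the top of its disc, 71 mm above the table. Orange disc 92 mm across, 8 mm thick; a flat black hub 28 mm across rises 4 mm above the disc. This point's x axis points along the fin, z up (it turns with the dial)
- dial_mark (a point): on top of the dial's fin, mid-thickness, 40 mm from the axis and 24 mm above the disc. The fin: an upright radial black bar with a white line on top, from 10 to 46 mm from the axis, 12 mm thick, 24 mm high above the disc; push its flat trailing (counterclockwise) side and leave its flat leading side untouched, as a pinch would press there
- dial_base: fixed black ring under the dial, 120 mm across, 8 mm thick, on top of the station, with twelve white dots 53.5 mm from the axis; origin at the centre of its underside, on the dial's axis; its x axis points where the fin points at the start. It carries the dial
- start (a joint): travel of the green start button, m: 0 up, 0.006 fully down; it springs back. 4 mm or more starts the station; fully down takes 5 N
- start_top (a point): centre of the top face of the green button (28 mm across), 77 mm above the table; it stands 10 mm proud of its black housing (44 mm across) and is pressed straight down
- station: fixed grey box with white top, 150 mm (its x) by 280 mm (its y) by 55 mm high; origin at the centre of its underside, on the table. The dial's axis is at its y = -65 mm, the button at its y = +95 mm, both at its x = 0; a small black display window is inlaid near its middle
- pen: loose yellow drawing pen lying on the table, 170 mm long (its x), 26 mm thick, origin under its middle; to be left alone
- tape: loose yellow and black tape measure standing on the table, 60 x 35 x 55 mm high, origin under its middle; to be left alone
- glue: loose white glue bottle with red cap standing on the table, 34 mm across, 85 mm high, origin under its middle; to be left alone
- spool: loose cyan ring-shaped spool lying on the table, 110 mm across, 30 mm high, origin under its middle; to be left alone

How it is judged:
By the outcome, as a careful person would: the job done as asked, in the order asked, and still so for the second after the job is handed in, with the robot touching nothing.
It also fails if it takes over 58 s, if anything falls off the work surface, if the arm or the gripper's body presses on something with over 40 N, if the wrist force passes 120 N, or if a joint passes its speed limit or range.

## Working session

There is one attempt and no reset: what is moved stays moved. The work goes in short steps, Python scripts to look and compute and a shell command to move; the robot and the scene stay as the last step left them, time stands still between calls to the robot, and variables do not carry over. Pictures are saved under pics/ and viewed, about 8 in all and at most 12, crops included, and the job is handed in when it is done.

```bash
mkdir -p pics; cat > h.py <<'E'
from rig import r
import cv2, numpy as np
from scipy.spatial.transform import Rotation as R
def snap(name,fn,crop=None,scale=1):
    s=r.sense(); im=r.grab_frame(name)
    cv2.imwrite('pics/raw_'+fn+'.png',im)
    if crop: x0,y0,x1,y1=crop; im=im[y0:y1,x0:x1]
    if scale!=1: im=cv2.resize(im,None,fx=scale,fy=scale,interpolation=cv2.INTER_CUBIC)
    cv2.imwrite('pics/'+fn+'.png',im); return s
def pose(name,s):
    c=r.get_calibration(name); 
    if 'mount' in c:
        T=np.eye(4);T[:3,:3]=R.from_quat(s['ee_rot']).as_matrix();T[:3,3]=s['tool_pos'];M=T@np.array(c['mount'])
        Rc,o=M[:3,:3],M[:3,3]
    else:
        Rw=cv2.Rodrigues(np.array(c['rvec'],float))[0]; Rc=Rw.T;o=-Rw.T@np.array(c['tvec'],float).ravel()
    return c,Rc,o
def pix2w(name,s,uv,z):
    c,Rc,o=pose(name,s); d=Rc@np.array([(uv[0]-c['cx'])/c['fx'],(uv[1]-c['cy'])/c['fy'],1])
    return o+d*(z-o[2])/d[2]
def w2pix(name,s,p):
    c,Rc,o=pose(name,s); q=Rc.T@(np.array(p)-o); return np.array([c['fx']*q[0]/q[2]+c['cx'],c['fy']*q[1]/q[2]+c['cy']])
E
python3 - <<'E'
from h import *
s=snap('top','top1'); print(s)
snap('wrist','wrist1')
print(pose('top',s)); print(R.from_quat(s['ee_rot']).as_matrix()); print(r.get_calibration('wrist'))
E
```

```text
{'time_s': 0.0, 'q': array([ 1.34707248,  0.32184833, -0.0700967 ,  1.45167624,  0.02261431,
        1.3708249 , -0.05687679]), 'qd': array([-0.00209052, -0.00049066,  0.00123053,  0.00026636, -0.00079417,
        0.00076156, -0.00153901]), 'tau': array([-4.02518690e-04, -4.91289425e+01, -4.03987085e-01, -3.12529314e+01,
       -6.37701340e-02,  4.37008368e-02,  1.78666255e-04]), 'tool_pos': array([ 0.15295191, -0.63116546,  0.22144457]), 'ee_rot': array([-0.55540047,  0.43770458, -0.43656361,  0.55619892]), 'contact_force': array([ 0.61773752, -0.68956946, -0.36022945]), 'moment': array([-2.13829325e-02, -4.63259177e-03, -4.46870053e-05]), 'gripper_width': 0.08710385200278123}
({'fx': 366.7478832112817, 'fy': 366.7478832112817, 'cx': 313.9450816959396, 'cy': 205.83244661411385, 'rvec': array([ 2.24744706, -1.95446774,  0.20759484]), 'tvec': array([-0.02189942,  0.60482883,  0.85841385])}, array([[ 0.1385294 , -0.96875646,  0.20571954],
       [-0.99035549, -0.13600419,  0.02643609],
       [ 0.00236858, -0.20739765, -0.97825385]]), array([0.41237304, 0.03787794, 0.96523861]))
[[ 2.35653830e-01 -5.70254181e-04  9.71836893e-01]
 [-9.71835071e-01  1.88507711e-03  2.35654494e-01]
 [-1.96637045e-03 -9.99998061e-01 -1.09967371e-04]]
{'fx': 311.3732241101701, 'fy': 311.3732241101701, 'cx': 320.21302238682665, 'cy': 208.7662098767096, 'mount': array([[ 9.99999974e-01, -4.35998675e-05, -2.23375050e-04,
         5.03547762e-04],
       [ 2.01367498e-04, -2.87877948e-01,  9.57667085e-01,
        -1.63063813e-01],
       [-1.06058909e-04, -9.57667106e-01, -2.87877932e-01,
         7.82874893e-02],
       [ 0.00000000e+00,  0.00000000e+00,  0.00000000e+00,
         1.00000000e+00]])}
```

View pics/top1.png

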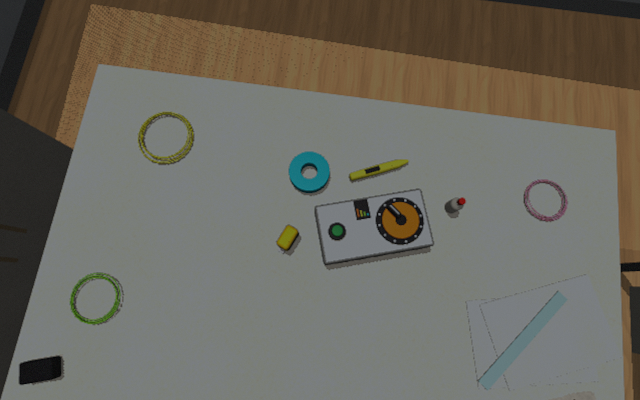

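The top view shows the station centred near (374,227), with the dial hub near (401,220) and its fin pointing up-left to about (390,207). The button is near (337,231), the glue at (456,205), the tape at (288,237), the spool at (309,172) and the pen at (378,170). I'll enlarge this.

```bash
python3 - <<'E'
from h import *
im=cv2.imread('pics/raw_top1.png')[180:270,310:440]
cv2.imwrite('pics/c1.png',cv2.resize(im,None,fx=6,fy=6,interpolation=cv2.INTER_CUBIC))
s=r.sense()
for n,uv,z in [('hub',(401,220),.075),('btn',(337,231),.077),('glue',(459,202),.085),('tape',(288,235),.055),('spool',(309,172),.03),('pen',(378,170),.02)]: print(n,pix2w('top',s,uv,z))
E
```

```text
hub [ 0.59406794 -0.15530451  0.075     ]
btn [ 0.54480127 -0.00253915  0.077     ]
glue [ 0.65666588 -0.29055395  0.085     ]
tape [0.5211297  0.11626663 0.055     ]
spool [0.69828147 0.08890905 0.03      ]
pen [ 0.73275632 -0.09365313  0.02      ]
```

View pics/c1.png

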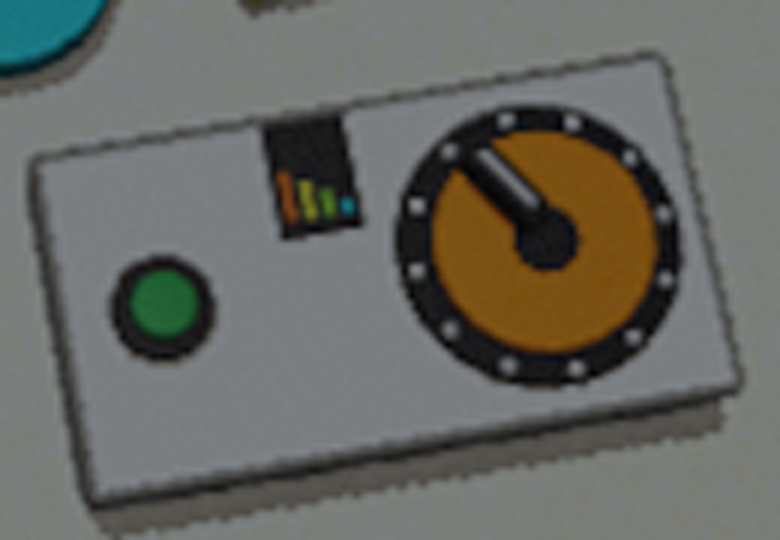

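```bash
python3 - <<'E'
from h import *
s=r.sense()
d=np.array([(450,151),(507,121),(573,124),(630,158),(664,213),(665,279),(633,337),(577,368),(508,366),(450,330),(417,271),(417,205)])/6+[310,180]-0.4
P=np.array([pix2w('top',s,u,.063) for u in d]); c=P.mean(0); print('axis',c,'r',np.linalg.norm(P-c,axis=1).round(4))
a=np.degrees(np.unwrap(np.arctan2((P-c)[:,1],(P-c)[:,0]))); a0=(a+30*np.arange(12)).mean(); print('fin dot ang',a0,(a+30*np.arange(12)).round(1))
o=lambda x,y,z:pix2w('top',s,(x/6+310-.4,y/6+180-.4),z)
h=o(547,239,.075);b=o(164,303,.077);print('hub',h,'btn',b,np.linalg.norm(h-b),np.degrees(np.arctan2(*(b-h)[1::-1])))
e=o(484,155,.095);print('fin end dir',np.degrees(np.arctan2(*(e-c)[1::-1])),np.linalg.norm((e-c)[:2]))
g=(np.array(s['tool_pos']));print(g)
E
```

```text
axis [ 0.59590776 -0.15482953  0.063     ] r [0.0533 0.0533 0.0531 0.0532 0.0535 0.053  0.0534 0.0536 0.0538 0.0536
 0.0533 0.0534]
fin dot ang 50.84546512954785 [50.8 50.7 50.5 50.6 51.6 51.3 50.5 51.2 50.6 50.8 50.8 50.6]
hub [ 0.59539944 -0.15460794  0.075     ] btn [ 0.54697565 -0.00209976  0.077     ] 0.16002377859492595 107.6154748781348
fin end dir 51.45896444094271 0.0420611941115403
[ 0.15295291 -0.63124536  0.22156401]
```

```bash
python3 -m inch '{"slide":[[-6,0,8],[-20,0,27],[-42,0,57],[-66,0,89],[-90,0,122],[-114,0,155],[-138,0,187],[-162,0,220],[-186,0,252],[-210,0,285],[-234,0,317],[-258,0,350],[-282,0,382],[-306,0,415],[-330,0,447],[-354,0,480],[-376,0,510],[-393,0,533],[-402,0,545],[-405,0,549]],"roll":[-1,-2,-4,-6,-8,-10,-12,-14,-16,-18,-20,-22,-24,-26,-28,-30,-32,-34,-36,-37]}' 1 40
python3 - <<'E'
from h import *
s=snap('wrist','w2'); print(s['q'].round(2),s['tool_pos'],s['contact_force'],s['gripper_width'])
m=R.from_quat(s['ee_rot']).as_matrix(); print(m.round(3),np.degrees(np.arctan2(m[1,0],m[0,0])))
print(w2pix('wrist',s,[.5957,-.1547,.075]),w2pix('wrist',s,[.547,-.002,.077]),w2pix('wrist',s,s['tool_pos']))
E
```

```text
time_s: 1.77
tool_pos: [0.5921, -0.1049, 0.2223]
ee_rot: [-0.666, 0.236, -0.235, 0.667]
contact_force: [1.4, -0.1, -0.7]
gripper_width: 0.0005
[ 0.64  0.27 -0.61  1.56  0.15  1.36 -0.66] [ 0.59205985 -0.10493664  0.22228512] [ 1.36100103 -0.0892174  -0.67964297] 0.000545669498595225
[[ 0.778 -0.     0.628]
 [-0.628  0.002  0.778]
 [-0.001 -1.     0.001]] -38.936078463126485
[352.75416165 228.21637846] [218.17118018 143.71508942] [320.39901138 257.42688616]
```

View pics/w2.png

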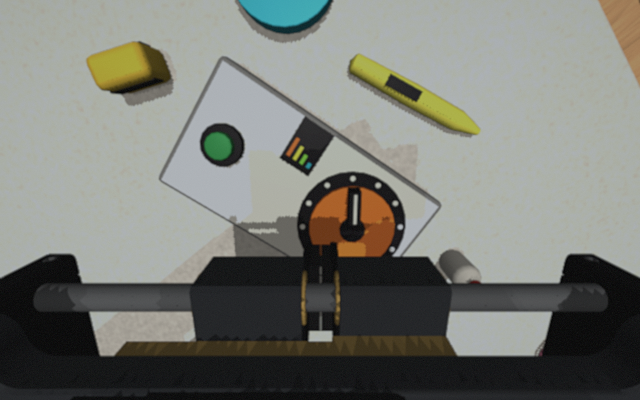

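The wrist view confirms the estimate: the hub is at (353,230) against a predicted (353,228), and the button at (220,145) against (218,144). The fin points straight up the image, to the right of the closed fingers. I'll descend behind it.

```bash
python3 -m inch '{"slide":[[0,5,0],[0,20,-1],[-1,40,-2],[-2,60,-3],[-2,80,-3],[-2,100,-3],[-2,120,-3],[-2,132,-3],[-2,137,-3],[-2,139,-3],[-2,139,-3],[-2,139,-3]],"roll":[0,0,0,0,0,0,0,0,0,0,0,0]}'
python3 - <<'E'
from h import *
s=snap('wrist','w3'); m=R.from_quat(s['ee_rot']).as_matrix(); d=m.T@(np.array([.5957,-.1547,.083])-s['tool_pos']); print(s['tool_pos'],d*1000,s['contact_force'])
E
```

```text
time_s: 2.82
tool_pos: [0.5885, -0.1104, 0.0847]
ee_rot: [0.666, -0.238, 0.239, -0.666]
contact_force: [1.2, 0.2, -0.4]
gripper_width: 0.0
[ 0.58847388 -0.11035348  0.0846868 ] [ 33.73384796   1.72993524 -29.67676691] [ 1.17748242  0.2301118  -0.41636557]
```

View pics/w3.png

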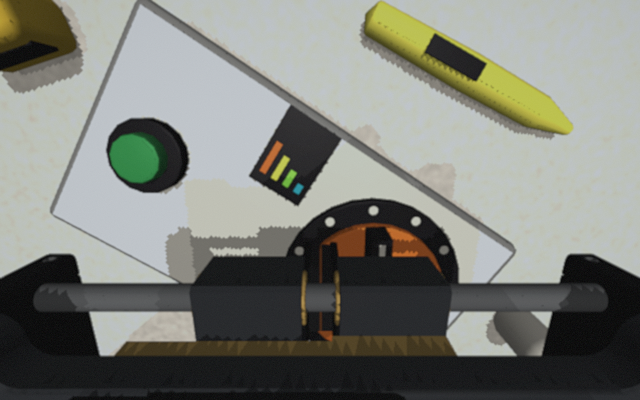

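The tip hovers left of the fin, which is at image x≈366–390. Nothing is in contact. Next I'll creep up to the trailing face.

```bash
S='from h import *
s=r.sense(); m=R.from_quat(s["ee_rot"]).as_matrix(); d=m.T@(np.array([.5957,-.1547,.083])-s["tool_pos"]); print("axis in tool mm",(d*1000).round(1),"F tool",(m.T@s["contact_force"]).round(2),"M",(s["moment"]).round(2),"xang",np.degrees(np.arctan2(m[1,0],m[0,0])).round(1),"t",s["time_s"])'
echo "$S" > st.py
python3 -m inch '{"slide":[[2,0,1],[4,0,2],[6,0,3],[8,0,3],[9,0,3],[9,0,3],[9,0,3]],"roll":[0,0,0,0,0,0,0]}' >/dev/null; python3 st.py
python3 -m inch '{"slide":[[1,0,0],[1,0,0]],"roll":[0,0]}' >/dev/null; python3 st.py
python3 -m inch '{"slide":[[1,0,0],[1,0,0]],"roll":[0,0]}' >/dev/null; python3 st.py
python3 -m inch '{"slide":[[1,0,0],[1,0,0]],"roll":[0,0]}' >/dev/null; python3 st.py
```

```text
axis in tool mm [ 25.5   0.4 -32.6] F tool [-0.07  0.03  0.93] M [-0.03 -0.11 -0.05] xang -39.4 t 3.45
axis in tool mm [ 24.5   0.5 -32.6] F tool [ 0.45 -1.38 -0.25] M [-0.01 -0.07 -0.02] xang -39.4 t 3.6167
axis in tool mm [ 23.4   0.6 -32.6] F tool [-0.57 -0.09  1.11] M [-0.03 -0.05 -0.03] xang -39.4 t 3.7833
axis in tool mm [ 22.4   0.5 -32.6] F tool [-0.45  0.21  0.41] M [ 0.01 -0.03 -0.01] xang -39.4 t 3.95
```

```bash
for i in 1 2 3 4; do
python3 -m inch '{"slide":[[1,0,0],[1,0,0]],"roll":[0,0]}' >/dev/null; python3 st.py; done
```

```text
axis in tool mm [ 21.4   0.6 -32.6] F tool [ 0.31 -0.2   0.4 ] M [-0.01  0.   -0.01] xang -39.4 t 4.1167
axis in tool mm [ 20.4   0.6 -32.6] F tool [-0.48  0.3   0.79] M [-0.05 -0.04  0.02] xang -39.4 t 4.2833
axis in tool mm [ 19.4   0.5 -32.6] F tool [0.15 0.07 1.16] M [-0.03 -0.06  0.01] xang -39.4 t 4.45
axis in tool mm [ 18.4   0.5 -32.6] F tool [-0.22  0.19 -0.6 ] M [-0.02 -0.07  0.  ] xang -39.4 t 4.6167
```

```bash
for i in 1 2 3 4; do
python3 -m inch '{"slide":[[1,0,0],[1,0,0]],"roll":[0,0]}' >/dev/null; python3 st.py; done
```

```text
axis in tool mm [ 17.4   0.6 -32.6] F tool [-0.45  0.3   0.09] M [-0.06 -0.02  0.04] xang -39.4 t 4.7833
axis in tool mm [ 16.4   0.5 -32.6] F tool [-0.26 -0.77 -0.56] M [-0.01 -0.02  0.05] xang -39.4 t 4.95
axis in tool mm [ 15.7   0.5 -32.7] F tool [-0.98 -0.53  0.61] M [ 0.05 -0.01  0.  ] xang -39.4 t 5.1167
axis in tool mm [ 15.1   0.5 -32.8] F tool [-1.01 -0.03  0.02] M [ 0.24  0.32 -0.06] xang -39.4 t 5.2833
```

Contact is at about 16 mm from the midplane: the arm is starting to lag and the moment is rising. Next is the first click, rolling with the fin.

```bash

python3 -m inch '{"slide":[[0.5,0,0.7],[1.3,0,1.3],[2.9,0,1.8],[4.4,0,2.3],[5.9,0,2.7],[7.5,0,3],[7.5,0,3]],"roll":[2,5,7.5,10,12.5,15,15]}' >/dev/null; python3 st.py
python3 -m inch '{"slide":[[0.8,0,0],[1.6,0,0],[1.6,0,0]],"roll":[1.5,3,3]}' >/dev/null; python3 st.py
python3 -m inch '{"slide":[[0.8,0,0],[1.6,0,0],[1.6,0,0]],"roll":[1.5,3,3]}' >/dev/null; python3 st.py
```

```text
axis in tool mm [ 15.7   0.5 -32.6] F tool [ 0.39  0.54 -0.34] M [ 0.02 -0.03  0.01] xang -54.4 t 5.8667
axis in tool mm [ 15.7   0.6 -31.7] F tool [-0.3  -0.16  0.11] M [0.03 0.02 0.03] xang -57.5 t 6.1167
axis in tool mm [ 15.9   0.6 -30.9] F tool [0.   0.19 0.39] M [-0.05  0.05  0.01] xang -60.5 t 6.3667
```

```bash
python3 - <<'E'
from h import *
s=snap('top','t4',(370,190,435,250),10); print(s['time_s'])
E
```

```text
6.3667
```

View pics/t4.png

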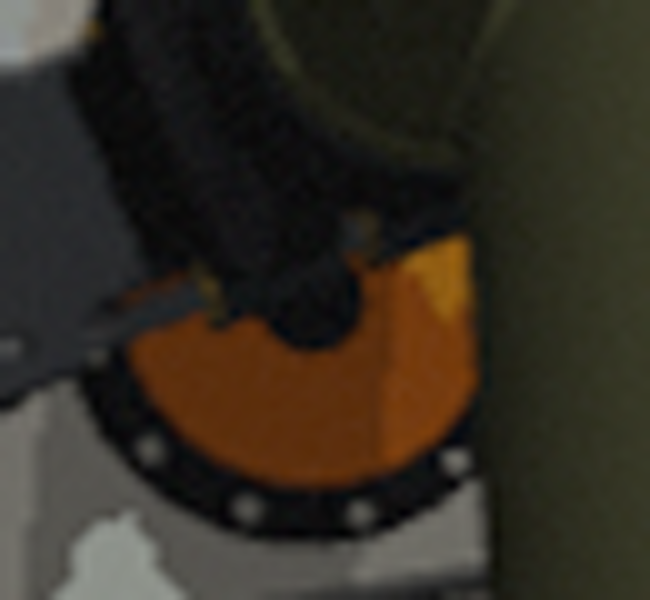

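The arm hides the fin from the top camera; only the hub shows, at (315,300) in the crop. I'll use the wrist view instead.

```bash
python3 - <<'E'
from h import *
s=snap('wrist','w5',(260,160,480,300),3.5)
import numpy as np
for k in (0,30,60):
  a=np.radians(50.9-k); p=np.array([.5957+.046*np.cos(a),-.1547+.046*np.sin(a),.095]); print(k,(w2pix('wrist',s,p)-[260,160])*3.5)
E
```

```text
0 [204.36448146 302.09192681]
30 [362.07153059 286.00745063]
60 [502.48901802 344.16419591]
```

View pics/w5.png

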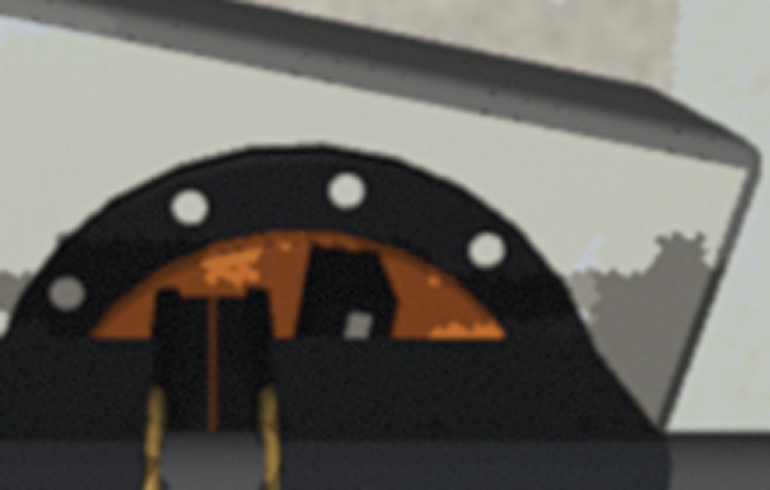

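The fin's white line, at about (360,315), lies under the next dot, at (345,190). The prediction for one click was (362,286), so that is one click done. Second click next.

```bash

python3 -m inch '{"slide":[[1.5,0,1.7],[2.9,0,3.4],[4.4,0,3.9],[6,0,4.4],[7.5,0,4.8],[9.1,0,5.1],[10.6,0,5.3],[12.2,0,5.5],[13.5,0,5.6],[14.8,0,5.7],[14.8,0,5.7]],"roll":[2.5,5,7.5,10,12.5,15,17.5,20,22,24,24]}' >/dev/null; python3 st.py
python3 -m inch '{"slide":[[0.6,0,0],[1.2,0,0],[1.2,0,0]],"roll":[1,2,2]}' >/dev/null; python3 st.py
```

```text
axis in tool mm [ 17.1   0.5 -33. ] F tool [-1.55  0.38 -0.02] M [0.29 0.15 0.11] xang -84.4 t 7.3833
axis in tool mm [ 15.4   0.6 -32.4] F tool [-0.01 -0.21  0.82] M [ 0.   -0.01 -0.02] xang -86.4 t 7.6333
```

```bash

python3 -m inch '{"slide":[[1.5,0,0.9],[2.9,0,1.8],[4.4,0,2.3],[6,0,2.8],[7.5,0,3.2],[9.1,0,3.5],[10.6,0,3.7],[12.2,0,3.9],[13.5,0,4],[14.8,0,4],[16,0,4],[17.3,0,4],[17.3,0,4]],"roll":[2.5,5,7.5,10,12.5,15,17.5,20,22,24,26,28,28]}' >/dev/null; python3 st.py
python3 -m inch '{"slide":[[0.6,0,0],[1.2,0,0],[1.2,0,0]],"roll":[1,2,2]}' >/dev/null; python3 st.py
```

```text
axis in tool mm [ 16.4   0.5 -32.8] F tool [-0.94  0.35  0.55] M [ 0.31 -0.1   0.04] xang -114.4 t 8.7167
axis in tool mm [ 14.9   0.5 -32.3] F tool [ 1.08 -0.92  0.5 ] M [ 0.11 -0.01 -0.04] xang -116.5 t 8.9667
```

```bash
python3 - <<'E'
from h import *
s=snap('wrist','w6',(260,160,480,300),3.5)
for k in (60,90,120):
  a=np.radians(50.9-k); p=np.array([.5957+.046*np.cos(a),-.1547+.046*np.sin(a),.095]); print(k,(w2pix('wrist',s,p)-[260,160])*3.5)
print(r.sense()['q'].round(2))
E
python3 st.py
```

```text
60 [213.21940462 307.6931775 ]
90 [371.07209428 301.58026444]
120 [505.2653399 367.8385911]
[ 0.45  0.44 -0.31  1.6   0.15  1.13 -1.94]
axis in tool mm [ 15.    0.5 -32.2] F tool [-0.06 -0.68 -0.41] M [ 0.09  0.06 -0.01] xang -116.4 t 9.0167
```

View pics/w6.png

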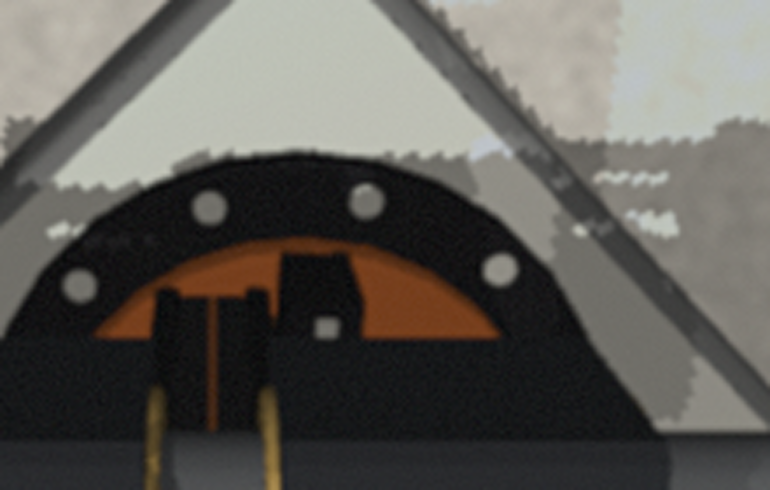

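The fin mark is at (327,328), between the 60° dot at (208,207) and the 90° dot at (366,202). I'll work out the angle.

```bash
python3 - <<'E'
from h import *
s=snap('wrist','w7',(260,160,480,300),3.5)
for k in (70,75,78,80,82,85,90):
  a=np.radians(50.9-k); p=np.array([.5957+.041*np.cos(a),-.1547+.041*np.sin(a),.095]); print(k,(w2pix('wrist',s,p)-[260,160])*3.5)
a=cv2.imread('pics/w6.png').astype(int);b=cv2.imread('pics/w7.png').astype(int);print(abs(a-b)[240:340,270:380].mean())
E
python3 st.py
```

```text
70 [269.40715502 327.02806044]
75 [292.93040282 325.19616919]
78 [307.0817225  325.00066172]
80 [316.50245035 325.24768678]
82 [325.89613704 325.79616102]
85 [339.90564714 327.18182998]
90 [362.92457159 330.97741234]
23.915242424242425
axis in tool mm [ 15.2   0.5 -32.2] F tool [0.08 0.62 0.11] M [ 0.04 -0.   -0.06] xang -116.4 t 9.0667
```

```bash
python3 - <<'E'
from h import *
def mk(f):
    a=cv2.imread(f,0)[295:336,275:480]; ys,xs=np.where(a>90); return (xs.mean()+275,ys.mean()+295,len(xs)) if len(xs) else None
snap('wrist','w8',(260,160,480,300),3.5)
for f in ('w5','w6','w7','w8'): print(f,mk(f'pics/{f}.png'))
E
python3 st.py
```

```text
w5 (np.float64(415.09375), np.float64(328.08705357142856), 896)
w6 (np.float64(326.46946564885496), np.float64(328.0267175572519), 262)
w7 (np.float64(352.0608695652174), np.float64(329.1391304347826), 230)
w8 (np.float64(373.9822485207101), np.float64(330.59171597633133), 169)
axis in tool mm [ 15.3   0.5 -32.2] F tool [-0.02  0.8  -0.14] M [ 0.07  0.   -0.03] xang -116.4 t 9.1167
```

That frame caught the dial still running ahead (326→352→374 px, about 90° now). I'll let it settle, then do the fourth click with the same pattern.

```bash

python3 -m inch '{"slide":[[0,0,0],[0,0,0],[0,0,0]],"roll":[0,0,0]}' >/dev/null
python3 - <<'E'
from h import *
snap('wrist','w9',(260,160,480,300),3.5)
a=cv2.imread('pics/w9.png',0)[295:336,275:480]; ys,xs=np.where(a>90); print(xs.mean()+275,ys.mean()+295,len(xs))
E
python3 -m inch '{"slide":[[1.5,0,1],[2.9,0,2],[4.4,0,2.5],[6,0,3],[7.5,0,3.4],[9.1,0,3.7],[10.6,0,3.9],[12.2,0,4.1],[13.5,0,4.1],[14.8,0,4.1],[16,0,4.1],[16.6,0,4.1],[16.6,0,4.1]],"roll":[2.5,5,7.5,10,12.5,15,17.5,20,22,24,26,27,27]}' >/dev/null; python3 st.py
```

```text
384.54716981132077 330.8993710691824 159
axis in tool mm [ 16.7   0.6 -32.7] F tool [-2.99  2.3   1.24] M [ 0.22 -0.59  0.02] xang -143.4 t 10.5
```

```bash
for i in 1 2; do
python3 -m inch '{"slide":[[0.6,0,0],[0.6,0,0],[0.6,0,0]],"roll":[1,1,1]}' >/dev/null; python3 st.py; done
```

```text
axis in tool mm [ 15.4   0.7 -32.5] F tool [-0.04  0.05  0.2 ] M [ 0.1  -0.25 -0.01] xang -144.4 t 10.75
axis in tool mm [ 15.    0.3 -31.8] F tool [ 0.18 -0.14 -0.36] M [0.12 0.09 0.01] xang -145.4 t 11.0
```

```bash
python3 -m inch '{"slide":[[0,0,0],[0,0,0],[0,0,0],[0,0,0]],"roll":[0,0,0,0]}' >/dev/null; python3 - <<'E'
from h import *
s=snap('wrist','w10',(260,160,480,300),3.5)
for k in (90,105,120):
  a=np.radians(50.9-k); p=np.array([.5957+.041*np.cos(a),-.1547+.041*np.sin(a),.095]); print(k,(w2pix('wrist',s,p)-[260,160])*3.5)
E
python3 st.py
```

```text
90 [232.71608722 336.41117714]
105 [302.51461197 326.52644493]
120 [372.32624517 333.48103096]
axis in tool mm [ 15.8   0.5 -32. ] F tool [ 0.16  0.53 -0.66] M [ 0.04 -0.04 -0.03] xang -145.4 t 11.3833
```

View pics/w10.png

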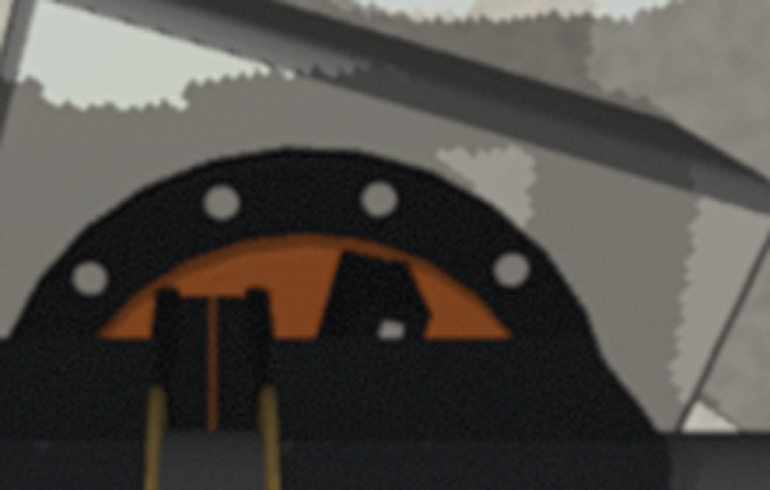

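The fin now lies at the fourth dot, at (378,200): mark (392,328), predicted about (372,333) for 120°. I'll back off, lift, and go above the button.

```bash
python3 -m inch '{"slide":[[-4,0,0],[-9,0,0],[-12,-3,0],[-12,-15,0],[-12,-30,0],[-12,-42,-2],[-13,-45,-12],[-15,-45,-32],[-18,-45,-57],[-20,-45,-82],[-23,-45,-107],[-25,-45,-132],[-28,-45,-157],[-30,-45,-175],[-31,-45,-183],[-31,-45,-185],[-31,-45,-185],[-31,-45,-185]],"roll":[0,0,0,0,0,-3,-8,-14,-20,-26,-32,-38,-44,-50,-55,-60,-60,-60]}'
python3 - <<'E'
from h import *
s=snap('wrist','w11'); t=snap('top','t11',(310,180,440,270),6)
m=R.from_quat(s['ee_rot']).as_matrix(); print(m.T@(np.array([.547,-.002,.077])-s['tool_pos'])*1000, w2pix('wrist',s,[.547,-.002,.077]),s['time_s'])
a=np.vstack([cv2.resize(cv2.imread('pics/w11.png')[60:340,120:520],(600,420)) ]);cv2.imwrite('pics/w11c.png',a)
E
```

```text
time_s: 12.88
tool_pos: [0.5478, -0.0023, 0.1295]
ee_rot: [-0.519, 0.479, -0.481, 0.519]
contact_force: [0.2, -0.2, 0.7]
gripper_width: 0.0005
[-0.44520876 52.52767578 -0.87993013] [318.81813966 227.55139165] 12.8833
```

View pics/raw_w11.png

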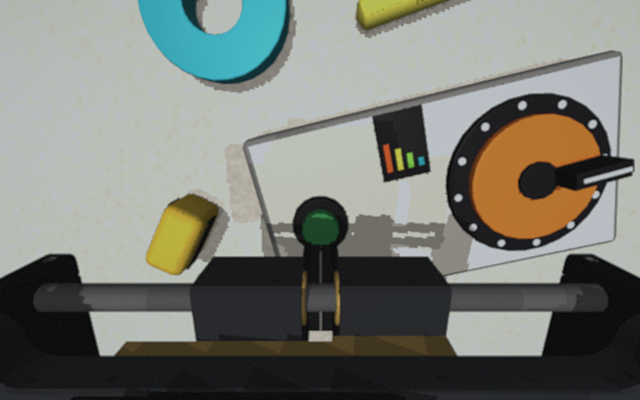

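The button centre (321,228) matches the prediction (319,228). The dial fin points right, toward (600,170). I'll check its angle numerically and press.

```bash
python3 - <<'E'
from h import *
s=r.sense()
for k in (90,120,150):
  a=np.radians(50.9-k); print(k,w2pix('wrist',s,[.5957+.044*np.cos(a),-.1547+.044*np.sin(a),.095]))
E
python3 -m inch '{"slide":[[0,4,0],[0,14,0],[0,28,0],[0,40,0],[0,47,0],[0,50,0],[0,50,0]],"roll":[0,0,0,0,0,0,0]}' | grep -E 'pos|force'
python3 -m inch '{"slide":[[0,2,0],[0,4,0],[0,6,0],[0,7,0],[0,7,0]],"roll":[0,0,0,0,0]}'| grep -E 'pos|force'
python3 -m inch '{"slide":[[0,1,0],[0,2,0],[0,2,0],[0,2,0]],"roll":[0,0,0,0]}'| grep -E 'pos|force'
```

```text
90 [620.10289961 133.03954375]
120 [630.35520886 164.51861727]
150 [621.29427666 199.21519817]
tool_pos: [0.5465, -0.0023, 0.0774]
contact_force: [-0.2, -1.4, 1.6]
tool_pos: [0.5478, -0.0022, 0.072]
contact_force: [-1.8, -0.8, 4.5]
tool_pos: [0.5479, -0.0022, 0.0713]
contact_force: [-4.5, 0.2, 13.6]
```

The button is bottomed: 5.7 mm of travel with force rising to 13.6 N, and the fin matches 120°. Now release and retreat.

```bash
python3 -m inch '{"slide":[[0,-4,0],[0,-12,0],[0,-28,0],[0,-50,0],[0,-75,0],[0,-100,-10],[0,-120,-25],[0,-135,-45],[0,-140,-65],[0,-140,-75],[0,-140,-80],[0,-140,-80],[0,-140,-80]],"roll":[0,0,0,0,0,0,0,0,0,0,0,0,0]}'
python3 - <<'E'
from h import *
s=snap('wrist','w12'); 
for k in (90,120,150):
  a=np.radians(50.9-k); print(k,w2pix('wrist',s,[.5957+.04*np.cos(a),-.1547+.04*np.sin(a),.095]))
E
```

```text
time_s: 15.4
tool_pos: [0.4677, -0.0087, 0.2089]
ee_rot: [0.52, -0.48, 0.479, -0.52]
contact_force: [0.5, 0.6, -0.4]
gripper_width: 0.0005
90 [551.73596042  27.38100008]
120 [560.36584912  52.07665796]
150 [555.35210506  79.72303891]
```

View pics/w12.png

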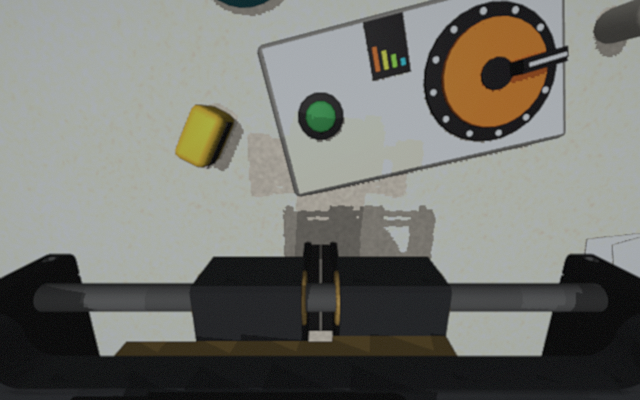

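The fin line, with its end near (563,52), matches the 120° prediction of (560,52). The button, at (321,116), is up, and nothing is touching. Handing in.

```bash
python3 -c "
from rig import r
print(r.job_done())"
```

```text
the job is handed in; nothing more can be done
None
```

I turned the dial four clicks clockwise with the closed fingertip, pushing only on the fin's trailing side. Then I pressed the green button once and let it come up. I handed the job in at about 15.5 s of the 58 s allowed.

- **Dial:** the last wrist picture shows the fin mark at about (563,52). The prediction for four clicks (120°) was (560,52), and three or five clicks would put it about 25 px away. I backed off after the fourth click without following the fin.
- **Button:** it bottomed after about 5.7 mm of travel with the force rising to 13.6 N, and it looked up again afterwards. I judged that by eye from the picture and did not measure its height.
- **Left alone:** the arm ended clear of everything, with the force reading near zero. The tape measure shows undisturbed in the last picture. The pen, spool and glue were wholly or partly out of that view and I did not measure them again, but I went nowhere near them at low height.
- **Checks that disagreed:**
  - The fingertip met the fin about 5 mm later than the finger sizes suggested.
  - A picture taken during the third click caught the dial still turning. After a short wait its mark sat a few degrees beyond the 90° prediction, which I put down to small position errors.
  - A close-up after the fourth click showed a similar small offset, but the last picture agreed with 120°.

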